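# Centre the turned finial on its plinth before glue-up

## Robot

A 6-joint arm with a two-finger parallel gripper is mounted at the origin on the work surface; the furniture and walls round the work are solid. World frame = base frame: x ahead of the robot, y to its left, z up, the work surface at z = 0. Lengths are in m, angles in rad, forces in N, time in s.
With the tool pointing down it reaches from about 0.25 to 0.725 m from the base axis. Payload 4 kg.
Tool frame: the origin (TCP) lies midway between the tips of the shut fingers; the grasp point (between the pads) lies 19 mm behind it; z points along the fingers, y is the line along which they close (so a half turn about z gives the same grasp; the last joint's range is limited). The gripper opens to 85 mm and grips with 20 to 120 N. Pads are 22 mm wide; open, the fingers measure 114 mm over their backs; the gripper's body (76 mm by 85 mm) begins 54 mm behind the grasp point. The pads swing forward as they close: fully open they stand 13 mm farther back than shut.
Start: joints at [-1.158, 0.241, 0.005, 1.335, 0, 1.571], TCP at [0.201, -0.458, 0.231] pointing down, gripper open.
Joint ranges: [-2.72, 2.72], [-1.05, 1.87], [-1.09, 1.28], [-1.99, 2.15], [-1.42, 1.44], [-3.14, 3.14]. Speed limits (rad/s): [2.79, 2.79, 3.14, 3.14, 3.14, 3.14].

## Interface

Orientations are given as a unit quaternion [x, y, z, w].
In Python, from workcell import get_obs, imaging, workorder gives the robot as it stands.
- The arm moves only by the tool inch_along, called as name(argument=value, ...), one argument or row to a line, values as JSON. Schema: {"type":"object","properties":{"increments":{"type":"array","items":{"type":"array","prefixItems":[{"type":"array","items":{"type":"number"},"minItems":3,"maxItems":3},{"type":"array","items":{"type":"number"},"minItems":3,"maxItems":3},{"type":"number"}],"minItems":3,"maxItems":3},"minItems":1,"maxItems":10},"only":{"type":"string"},"quiet":{"type":"boolean"},"lines":{"type":"string"}},"required":["increments"],"additionalProperties":false}. increments is a list of rows, 1 to 10 of them, each written [[rx, ry, rz], [dx, dy, dz], opening]: a rotation vector rx, ry, rz in parts of the range, where 1.0 means pi/2 rad, then dx, dy, dz in fractions of the full range, 1 being 1 m, then the finger opening in m; each row is the pose to reach, as a shift and turn from the pose commanded when the call began, along the tool's axes at that moment; what a row does not reach only later rows make up. A row lasts 1/8 s, in which the tool goes at most 0.0625 m and 0.188 rad, less where a joint would pass 70% of its speed; a pose out of reach is approached as far as the arm can. The fingers move at their own pace and stop on an object; the grip force is fixed at half the most. Time passes only in rows, so rows that do not move let the fingers close. The tool returns the time, the measured TCP pose, the force, the opening and the grip force at its end. only (a regular expression) keeps the lines of the reply that match it, lines (a string "A,B") keeps lines A to B, and quiet returns only ok. No shift or turn number may pass 1 either way. Input that does not fit is refused with a message, and nothing moves.
- get_obs(): the state, without advancing time (a new reading comes with each control period).
- imaging.camera(name): name is "side" or "top" or "wrist"; returns (picture, depth): 400x640x3 uint8, red, green, blue; 400x640 float32, m along the optical axis (not along the pixel's ray), 0 where there is no reading.
- imaging.calibration(name): a dict with "mtx" (3x3 intrinsics, pixels), "R" (3x3) and "t" (3): a world point X has camera coordinates R X + t. Camera axes: x right, y down, z forward; pixel columns grow to the right and rows downward; lengths in m; the calibration is good to about 2 mm. The wrist camera is an equidistant fisheye: a pixel r from the principal point sees the ray r / f radians off the axis. A picture is of the moment at which its call begins: read the wrist's pose just before it. calibration takes no time and is no camera call; for the wrist camera it gives the pose at the moment of the call.
- workorder.job_done(): hands the job in; it is judged then, once.
The state is a dict: "clock": time; "joint_pos": joint angles; "joint_vel": joint speeds; "tau": joint torques, N m; "eef_pos": TCP position; "tool_rot": TCP orientation; "ft_force": force on the tool from outside, world axes, zero at the start; "ft_torque": the same for the moment, N m; "grip_width": finger opening in m; "grasp_force": force on a finger pad.
Only numpy, scipy, OpenCV 4.12 (cv2) and the standard library are available. Lean on these libraries where they do the work, as an engineer would, in place of code of your own. Each camera call takes 0.05 s, during which the arm holds its last target. There are 200 camera calls.

## Task

The small turned wooden finial stands off to one side of its square plinth. Nudge it at its foot with light touches of the fingertips until it stands upright in the middle of the plinth's top, then draw back; do not grip it, lift it or tip it over, and do not press hard. Leave the plinth where it stands, and do not disturb the spare finial or the other things on the bench.

Things in the scene. Friction and masses are not known exactly. Their poses are not given: they have to be found in the camera images.
- plinth: The plinth under the finial: a loose square block of brown wood, 62 x 62 x 19 mm high, about 0.12 kg, flat on the bench. Origin: centre of its underside, the middle of its top is 19 mm above; z up. Its sides are turned 20 degrees clockwise (from above) from its x and y axes. It stays put when the light finial is slid on it.
- finial: The finial on the plinth: turned pale beech, 62 mm tall, 0.05 kg, loose. Flat round foot 34 mm wide with upright rim 12 mm high (widest part), neck 12 mm wide, head 28 mm wide at 44 mm height. Origin: centre of the foot's underside, z up. Starts 14 to 24 mm off the plinth's middle, in any direction. Pushed at the foot rim it slides (0.3 N) and stops with the push; at the head it tips.
- spare_finial: A second finial of the same shape, standing directly on the bench to the left; leave it. Origin: centre of the underside.
- glue: Yellow glue bottle with orange spout, standing, 65 mm diameter, 212 mm tall, far left; leave it. Origin: centre of the underside.
- glue_brush: Flat brush with wooden handle, 226 x 54 x 19 mm, lying to the right; leave it. Origin: centre of the underside.
- pencil: Yellow pencil, about 160 mm long and 7 mm thick, lying on the robot's side of the plinth; leave it. Origin: centre of the underside.
- offcut: Pale wooden offcut block, 82 x 75 x 38 mm overall, on the left; leave it. Origin: centre of the underside.
Things that resemble listed ones, but are neither listed nor needed, are in the scene too. There is more than one size of the plinth; the job needs the largest. Leave any blue look-alike of the finial alone.

How it is judged:
At the end, for the whole second after the job is handed in: The finial stands at rest and upright on the plinth, its axis within 6 mm of the middle of the plinth's top, and the plinth is within 15 mm of where it stood (horizontal distance between finial and plinth below 0.006 m and angle between each of finial, plinth's own z axis and vertical below 0.06 rad and z of finial in the frame of plinth between 0.015 and 0.023 m and linear speed of finial below 0.01 m/s and distance of plinth from where it was at the start of the episode below 0.015 m); the robot touches nothing.
It fails at once if the finial is tipped (more than about 26 degrees) or knocked off the plinth (angle between finial's own z axis and vertical above 0.45 rad or height (world z) of finial below 0.012 m).
It fails at once if the finial is lifted (foot more than 11 mm above the plinth's top) (height (world z) of finial above 0.03 m).
It fails at once if the fingers press or grip the finial with more than 10 N (contact force between the fingers and finial above 10 N).
It fails at once if the plinth is shifted more than 15 mm (distance of plinth from where it was at the start of the episode above 0.015 m).
It fails at once if the spare finial or another bystander is shifted more than 20 mm or knocked over (distance of any of spare_finial, glue, glue_brush, pencil, offcut from where it was at the start of the episode above 0.02 m or angle between any of spare_finial, glue's own z axis and vertical above 0.45 rad).
It also fails if it takes over 48 s, if anything falls off the work surface, if the arm or the gripper's body presses on something with over 40 N, if the wrist force passes 120 N, or if a joint passes its speed limit or range.

## Working session

There is one attempt and no reset: what is moved stays moved. The work goes in short steps, Python scripts to look and compute and a tool call to move; the robot and the scene stay as the last step left them, time stands still between calls to the robot, and variables do not carry over. Pictures are saved under pics/ and viewed, at most 10 in all, crops included, and the job is handed in when it is done.

```bash
mkdir -p pics; cat > h.py <<'E'
import numpy as np, cv2
from workcell import get_obs, imaging, workorder
def cloud(name):
    c=imaging.calibration(name); p,d=imaging.camera(name)
    K,R,t=[np.array(c[k]) for k in("mtx","R","t")]
    v,u=np.mgrid[:400,:640]
    C=np.stack([(u-K[0,2])/K[0,0]*d,(v-K[1,2])/K[1,1]*d,d],-1)
    X=(C-t.ravel())@R; X[d<=0]=np.nan
    return p,d,X
def save(n,p): cv2.imwrite("pics/"+n,p[...,::-1])
E
python3 - <<'E'
from h import *
o=get_obs(); print(o["clock"],o["eef_pos"],o["tool_rot"],o["grip_width"])
p,d,X=cloud("top"); q,_,Y=cloud("side"); np.savez("a.npz",p=p,X=X,q=q,Y=Y)
save("top.png",p); save("side.png",q)
for n in("top","side"):
    c=imaging.calibration(n);print(n,np.round(np.array(c["mtx"]),1).tolist(),(-np.array(c["R"]).T@np.ravel(c["t"])).round(3))
E
```

```text
0.0 [ 0.20032505 -0.45744541  0.23041766] [ 9.78779930e-01  2.04911676e-01 -2.16025186e-04 -1.00381479e-03] 0.08539525049568032
top [[366.1, 0.0, 316.0], [0.0, 366.1, 198.2], [0.0, 0.0, 1.0]] [0.401 0.09  0.892]
side [[438.9, 0.0, 320.1], [0.0, 438.9, 194.9], [0.0, 0.0, 1.0]] [ 0.289 -0.751  0.392]
```

View pics/top.png

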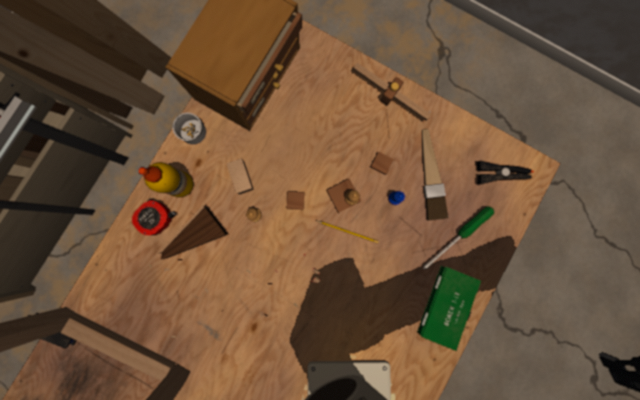

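View pics/side.png

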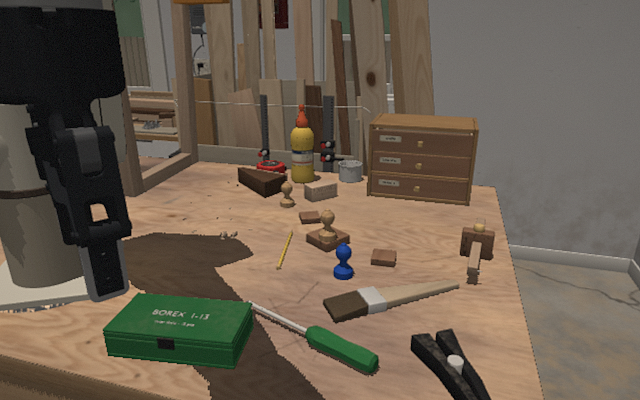

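The top view shows a plinth at (343,195) with a pale finial at (352,196). Two smaller plinths are at (296,200) and (382,162), the spare finial stands on the bench at (254,213), and the blue look-alike is at (397,198). The largest plinth, the one carrying the pale finial, fits the description. The side view agrees, with the finial on its plinth at (327,230). Next I'll measure it and confirm with one crop.

```bash
cat >> h.py <<'E'
def measure(p,X,Y,c0,hint=None):
    # plinth top: z 14..24 mm; square fit from top and side clouds
    out={}
    for n,Z in(("top",X),("side",Y)):
        Z=Z.reshape(-1,3); m=(np.hypot(*(Z[:,:2]-c0).T)<.055)
        A=Z[m&(Z[:,2]>.013)&(Z[:,2]<.025)]; H=Z[m&(Z[:,2]>.052)&(Z[:,2]<.09)]; F=Z[m&(Z[:,2]>.026)&(Z[:,2]<.034)]
        r=cv2.minAreaRect((A[:,:2]*1000).astype(np.float32)) if len(A)>4 else None
        print(n,"plinth",len(A),r and np.round(np.r_[r[0],r[1],r[2]],1),"z",np.median(A[:,2]).round(4) if len(A) else 0,"| head",len(H),(H[:,:2].min(0)*1000).round(1) if len(H) else"",(H[:,:2].max(0)*1000).round(1) if len(H) else "", "zmax",Z[m][:,2].max().round(4),"| foot",len(F),(F.min(0)*1000).round(1) if len(F) else "",(F.max(0)*1000).round(1) if len(F) else "")
E
python3 - <<'E'
from h import *
a=np.load("a.npz");p,X,q,Y=[a[k] for k in"pXqY"]
for n,(u,v) in dict(pl=(337,200),fin=(352,196),s1=(296,200),s2=(382,162),blue=(397,198),spare=(254,213),pen=(347,231)).items(): print(n,X[v,u].round(3))
measure(p,X,Y,X[195,343,:2])
a=cv2.resize(p[160:240,290:410],None,fx=6,fy=6,interpolation=cv2.INTER_CUBIC)[:,:400*2]
b=cv2.resize(q[190:290,280:400],None,fx=5,fy=5,interpolation=cv2.INTER_CUBIC)
save("crop.png",cv2.resize(a,(720,480))); save("crop2.png",b)
E
```

```text
pl [0.473 0.026 0.022]
fin [ 0.478 -0.004  0.076]
s1 [0.474 0.124 0.014]
s2 [ 0.566 -0.084  0.016]
blue [ 0.475 -0.109  0.056]
spare [0.441 0.218 0.059]
pen [0.399 0.002 0.009]
top plinth 507 [484.3   8.8  61.9  62.2  27.1] z 0.0199 | head 112 [465.1 -23.2] [489.7   4.3] zmax 0.0833 | foot 22 [462.8 -20.2  27.6] [493.4   5.9  33.9]
side plinth 368 [486.7   6.6  64.7  64.2  26.8] z 0.0194 | head 177 [467.3 -26.8] [492.7  -8. ] zmax 0.0814 | foot 82 [463.5 -30.2  26.1] [497.9  -2.8  33.9]
```

View pics/crop.png

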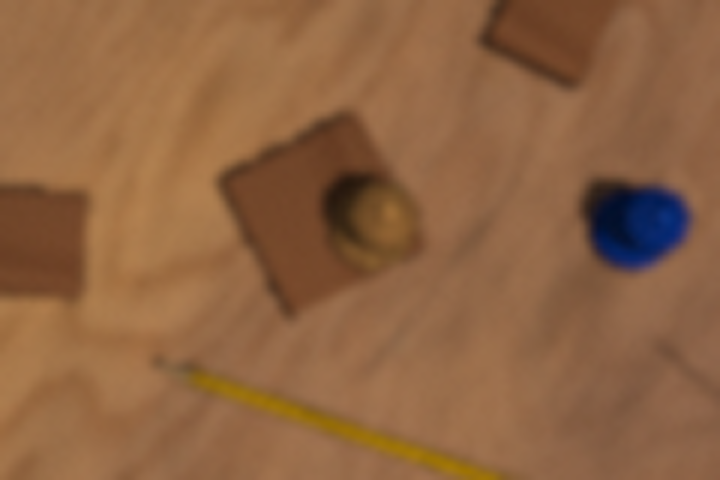

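View pics/crop2.png

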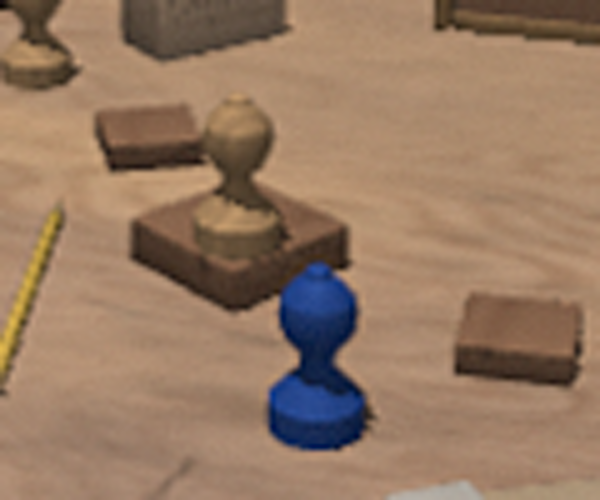

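The crops confirm it: the large plinth's corners are at crop pixels (222,178), (350,112), (292,315) and (420,245), with the pale finial at (380,220), toward its right edge. The smaller plinths and the blue finial are clearly different objects.

The plinth's middle is at about (0.485, 0.008) and the foot at about (0.480, -0.012), so it needs a push of about 20 mm along 71°. I'll cradle the foot rim between two fingertips 20 mm apart and push along tool x.

The manual's scale: turns go in shares of pi/2 rad. Converting my numbers, -0.826 rad / 1.5708 = -0.5258.

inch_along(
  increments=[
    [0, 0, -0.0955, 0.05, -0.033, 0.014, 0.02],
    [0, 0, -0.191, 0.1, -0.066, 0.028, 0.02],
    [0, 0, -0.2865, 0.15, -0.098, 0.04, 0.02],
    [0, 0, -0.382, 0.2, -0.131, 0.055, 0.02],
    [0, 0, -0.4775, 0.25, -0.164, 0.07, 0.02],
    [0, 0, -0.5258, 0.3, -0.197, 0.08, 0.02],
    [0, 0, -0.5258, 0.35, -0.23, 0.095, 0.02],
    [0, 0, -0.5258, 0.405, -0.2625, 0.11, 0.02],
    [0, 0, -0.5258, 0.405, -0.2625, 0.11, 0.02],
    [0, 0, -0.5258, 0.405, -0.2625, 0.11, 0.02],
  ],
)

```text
refused: increments[0]: [0, 0, -0.0955, 0.05, -0.033, 0.014, 0.02] is too long (schema: maxItems 3). Nothing was moved.
```

Wrong form. The message asks for rows with the three-number parts in brackets of their own, so I'll send the same numbers that way.

inch_along(
  increments=[
    [[0, 0, -0.0955], [0.05, -0.033, 0.014], 0.02],
    [[0, 0, -0.191], [0.1, -0.066, 0.028], 0.02],
    [[0, 0, -0.2865], [0.15, -0.098, 0.04], 0.02],
    [[0, 0, -0.382], [0.2, -0.131, 0.055], 0.02],
    [[0, 0, -0.4775], [0.25, -0.164, 0.07], 0.02],
    [[0, 0, -0.5258], [0.3, -0.197, 0.08], 0.02],
    [[0, 0, -0.5258], [0.35, -0.23, 0.095], 0.02],
    [[0, 0, -0.5258], [0.405, -0.2625, 0.11], 0.02],
    [[0, 0, -0.5258], [0.405, -0.2625, 0.11], 0.02],
    [[0, 0, -0.5258], [0.405, -0.2625, 0.11], 0.02],
  ],
)

```text
clock: 1.35
eef_pos: [0.4656, -0.0549, 0.1208]
tool_rot: [0.814, 0.581, -0.001, -0.0]
ft_force: [0.7, -0.6, -0.0]
grip_width: 0.02
grasp_force: 0.0
```

```bash
python3 - <<'E'
from h import *
from scipy.spatial.transform import Rotation as Rn
o=get_obs();print(o["clock"],o["eef_pos"],o["grip_width"]);print(Rn.from_quat(o["tool_rot"]).as_matrix().round(3))
p,d,X=cloud("top"); q,_,Y=cloud("side"); save("side2.png",q); save("top2.png",cv2.resize(p[130:250,230:430],None,fx=4,fy=4))
measure(p,X,Y,np.array([.485,.008]))
E
```

```text
1.35 [ 0.46556904 -0.05489246  0.12078058] 0.020033868044986126
[[ 0.325  0.946 -0.002]
 [ 0.946 -0.325 -0.   ]
 [-0.001 -0.002 -1.   ]]
top plinth 502 [484.3   8.8  61.8  62.3  27.4] z 0.0199 | head 111 [465.  -23.3] [489.8   4.1] zmax 0.5913 | foot 27 [462.7 -24.9  26.5] [493.7   7.5  33.8]
side plinth 371 [485.8   5.7  64.7  64.9  28. ] z 0.0195 | head 175 [467.3 -26.4] [492.9  -6.8] zmax 0.0818 | foot 85 [463.9 -29.1  26.2] [496.9  -7.8  33.9]
```

View pics/side2.png

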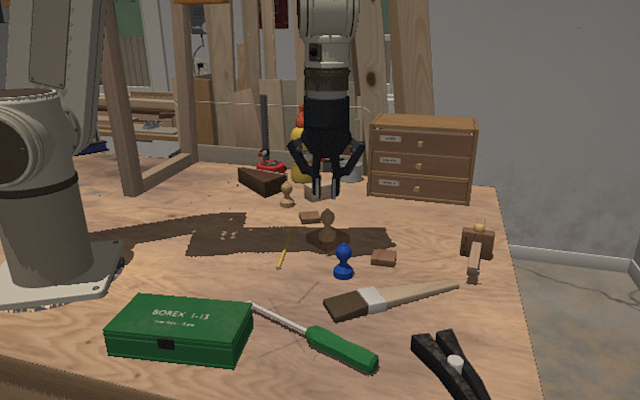

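The side view shows the gripper hovering clear behind the finial, with fingertips at (318,190) and (335,190). Next I'll lower to about z = 0.0225 and advance until the tips are just short of the foot.

inch_along(
  increments=[
    [[0, 0, 0], [0, 0, 0.03], 0.02],
    [[0, 0, 0], [0, 0, 0.06], 0.02],
    [[0, 0, 0], [0, 0, 0.085], 0.02],
    [[0, 0, 0], [0, 0, 0.095], 0.02],
    [[0, 0, 0], [0, 0, 0.098], 0.02],
    [[0, 0, 0], [0.006, 0, 0.098], 0.02],
    [[0, 0, 0], [0.012, 0, 0.098], 0.02],
    [[0, 0, 0], [0.015, 0, 0.098], 0.02],
    [[0, 0, 0], [0.015, 0, 0.098], 0.02],
  ],
)

```text
clock: 2.58
eef_pos: [0.4715, -0.0405, 0.0236]
tool_rot: [0.814, 0.581, 0.0, 0.0]
ft_force: [0.1, -0.0, -1.1]
grip_width: 0.0203
grasp_force: 0.0
```

```bash
python3 - <<'E'
from h import *
p,d,X=cloud("top"); q,_,Y=cloud("side"); a=cv2.resize(q[170:270,260:400],None,fx=5,fy=5,interpolation=cv2.INTER_CUBIC); save("c3.png",a)
measure(p,X,Y,np.array([.485,.008]))
E
```

```text
top plinth 501 [484.4   8.8  62.1  62.1  26.7] z 0.0199 | head 94 [436.9 -26.7] [490.1   4.2] zmax 0.5192 | foot 27 [457.9 -24.6  27.8] [491.4   7.7  33.9]
side plinth 200 [486.    5.4  64.6  63.4  26.6] z 0.0193 | head 189 [439.4 -45.1] [501.6  -7.3] zmax 0.4122 | foot 43 [465.4 -31.   26.2] [484.4 -21.   33.8]
```

View pics/c3.png

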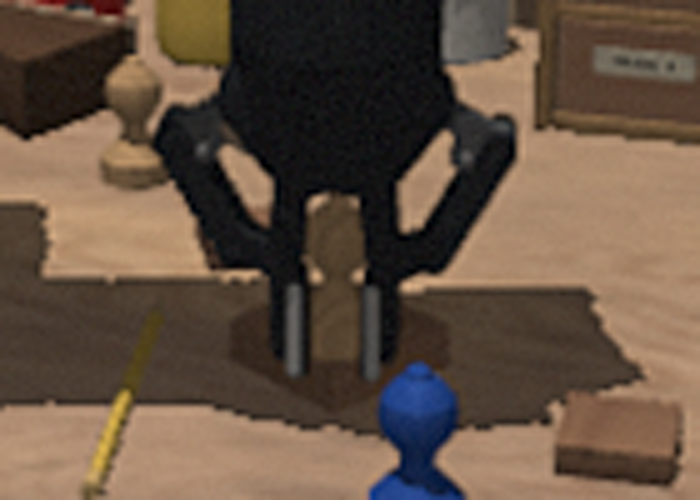

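The crop shows the two tips at (295,370) and (372,370) straddling the finial's axis at (335,250) evenly, with nothing touching. I'll push gently, stopping short of the estimated 25 mm, then measure.

inch_along(
  increments=[
    [[0, 0, 0], [0.002, 0, 0], 0.02],
    [[0, 0, 0], [0.004, 0, 0], 0.02],
    [[0, 0, 0], [0.006, 0, 0], 0.02],
    [[0, 0, 0], [0.008, 0, 0], 0.02],
    [[0, 0, 0], [0.01, 0, 0], 0.02],
    [[0, 0, 0], [0.012, -0.001, 0], 0.02],
    [[0, 0, 0], [0.014, -0.001, 0], 0.02],
    [[0, 0, 0], [0.016, -0.002, 0], 0.02],
    [[0, 0, 0], [0.018, -0.002, 0], 0.02],
    [[0, 0, 0], [0.018, -0.002, 0], 0.02],
  ],
)

```text
clock: 3.92
eef_pos: [0.4752, -0.023, 0.0233]
tool_rot: [0.814, 0.581, 0.0, -0.0]
ft_force: [0.9, -0.4, -0.5]
grip_width: 0.02
grasp_force: 0.0
```

```bash
python3 - <<'E'
from h import *
p,d,X=cloud("top"); q,_,Y=cloud("side"); np.savez("b.npz",p=p,X=X,q=q,Y=Y)
a=cv2.resize(p[160:240,290:410],None,fx=5,fy=5,interpolation=cv2.INTER_CUBIC); b=cv2.resize(q[190:270,280:400],None,fx=5,fy=5,interpolation=cv2.INTER_CUBIC); save("c4.png",cv2.resize(np.vstack([a,b]),(450,600)))
measure(p,X,Y,np.array([.485,.008]))
E
```

```text
top plinth 399 [484.3   8.8  61.9  62.5  27.4] z 0.02 | head 52 [439.1  -7.2] [494.6  13.7] zmax 0.5267 | foot 21 [465.1  -1.2  27.8] [495.8  17.3  33.8]
side plinth 284 [487.1   1.8  70.   65.2  19.6] z 0.0192 | head 545 [439. -46.] [515.1   5.7] zmax 0.42 | foot 76 [453.3 -40.8  26.4] [494.4  -9.6  34. ]
```

View pics/c4.png

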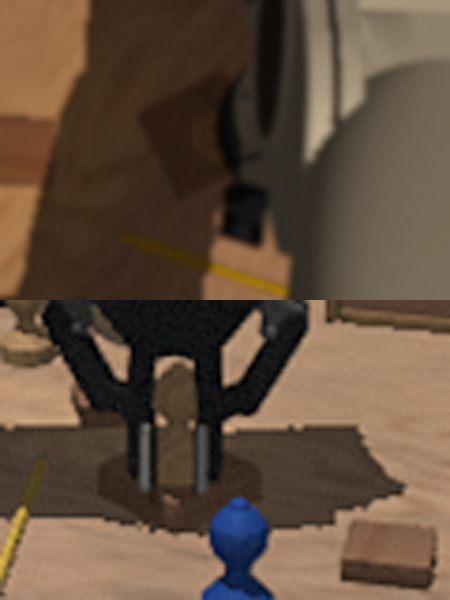

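The top half shows the finial's head at about (205,135), moved about 10 mm toward the plinth's middle and still upright. The side half shows it centred between the tips at (178,430). I'll push 7 mm more, draw back and up, then measure unobstructed.

inch_along(
  increments=[
    [[0, 0, 0], [0.002, 0, 0], 0.02],
    [[0, 0, 0], [0.004, 0, 0], 0.02],
    [[0, 0, 0], [0.006, -0.001, 0], 0.02],
    [[0, 0, 0], [0.007, -0.001, 0], 0.02],
    [[0, 0, 0], [0.007, -0.001, 0], 0.02],
    [[0, 0, 0], [0.004, -0.001, 0], 0.02],
    [[0, 0, 0], [-0.005, -0.001, 0], 0.02],
    [[0, 0, 0], [-0.02, -0.001, 0], 0.02],
    [[0, 0, 0], [-0.02, -0.001, -0.04], 0.02],
    [[0, 0, 0], [-0.02, -0.001, -0.1], 0.02],
  ],
)

```text
clock: 5.28
eef_pos: [0.4653, -0.0428, 0.1226]
tool_rot: [0.815, 0.58, -0.002, -0.002]
ft_force: [2.0, -0.9, 0.3]
grip_width: 0.02
grasp_force: 0.0
```

inch_along(
  increments=[
    [[0, 0, 0], [-0.06, 0, 0], 0.02],
    [[0, 0, 0], [-0.11, 0, 0], 0.02],
    [[0, 0, 0], [-0.11, 0, 0], 0.02],
  ],
)

```text
clock: 5.65
eef_pos: [0.4302, -0.149, 0.1235]
tool_rot: [0.816, 0.578, -0.0, 0.0]
ft_force: [0.1, 0.9, 1.0]
grip_width: 0.02
grasp_force: 0.0
```

```bash
python3 - <<'E'
from h import *
p,d,X=cloud("top"); q,_,Y=cloud("side"); np.savez("b.npz",p=p,X=X,q=q,Y=Y)
a=cv2.resize(p[160:240,290:410],None,fx=5,fy=5,interpolation=cv2.INTER_CUBIC); b=cv2.resize(q[190:270,280:400],None,fx=5,fy=5,interpolation=cv2.INTER_CUBIC); save("c5.png",cv2.resize(np.vstack([a,b]),(450,600)))
measure(p,X,Y,np.array([.485,.008]))
E
```

```text
top plinth 497 [484.2   9.   61.7  62.2  27.5] z 0.0197 | head 114 [469.3  -4.5] [494.3  20.5] zmax 0.0823 | foot 23 [467.4  -4.   29.1] [498.2  24.3  33.9]
side plinth 422 [486.2   5.9  63.8  65.1  27.8] z 0.0195 | head 54 [471.2  -7.4] [496.9   8.6] zmax 0.0758 | foot 75 [468.2 -13.3  26. ] [500.2  10.2  34. ]
```

View pics/c5.png

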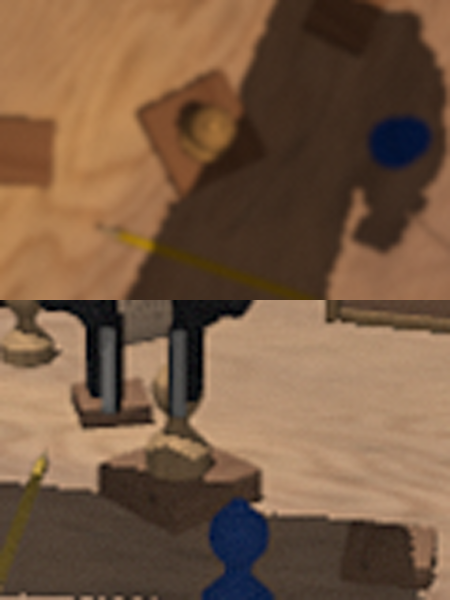

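The finial stands upright near the middle, with its head at about (210,133) in the upper crop, where the plinth spans (140,112) to (262,152). The rough offset is about 2.5 mm. I'll check it with a known-radius circle fit in each camera.

```bash
cat >> h.py <<'E'
from scipy.optimize import least_squares
def fit(Z,c0):
    Z=Z.reshape(-1,3); Z=Z[np.hypot(*(Z[:,:2]-c0).T)<.022]
    for nm,lo,hi,r in(("rim",.0225,.030,.017),("head",.059,.068,.014)):
        P=Z[(Z[:,2]>lo)&(Z[:,2]<hi)]
        s=least_squares(lambda c:np.hypot(*(P[:,:2]-c).T)-r,c0,loss="soft_l1",f_scale=.001)
        print(nm,len(P),(s.x*1000).round(1),"rms",(1e3*np.sqrt(np.mean((np.hypot(*(P[:,:2]-s.x).T)-r)**2))).round(2))
E
python3 - <<'E'
from h import *
a=np.load("b.npz")
for k,c in(("X",(.483,.007)),("Y",(.484,.004))): print(k); fit(a[k],np.array(c))
E
```

```text
X
rim 14 [483.9   8.1] rms 1.49
head 12 [483.7   7.1] rms 0.59
Y
rim 63 [485.3   6. ] rms 1.03
head 25 [485.1   6.7] rms 0.77
```

Both cameras put the finial's axis within about 1.5 mm of the plinth's middle. The plinth hasn't moved and the arm is clear, so I'll hand in.

```bash
python3 -c "
from workcell import workorder; print(workorder.job_done())"
```

```text
the job is handed in; nothing more can be done
None
```

The job is handed in (no verdict was printed): the finial stands upright, by camera about 1.5 mm from the plinth's middle, with the plinth where it was, nothing else touched and the arm drawn back.

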